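# File the glaze test bars in the numbered rack

## Robot

A 7-joint arm with a two-finger parallel gripper is mounted at the origin on the work surface. World frame = base frame: x ahead of the robot, y to its left, z up, the work surface at z = 0. Lengths are in m, angles in degrees, forces in N, time in s.
With the tool pointing down it reaches from about 0.35 to 0.9 m from the base axis. Payload 8.1 kg.
Tool frame: the origin (TCP) lies at the very end of the fingers, on their centre line; the grasp point (between the pads) lies 19 mm behind it; z points along the fingers, y is the direction in which the jaws open and shut (so a half turn about z gives the same grasp; the last joint's range is limited). The gripper opens to 92 mm and grips with 3 to 60 N. Pads are 19 mm wide; open, the fingers measure 130 mm over their backs; the gripper's body (75 mm by 190 mm) begins 47 mm behind the grasp point.
Start: joints at [-71.138, 24.895, 1.432, 90.138, -0.665, 64.973, -4.303], TCP at [0.262, 0.568, 0.227] pointing down, gripper open.
Joint ranges: [-149.89, 149.89], [-25.12, 119.58], [-72.63, 75.52], [4.76, 147.25], [-75.54, 255.54], [6.69, 114.76], [-157.13, 157.13]. Speed limits (degrees/s): [127.2, 127.2, 172.46, 172.46, 180, 180, 180].

## Interface

Orientations are given as a 3x3 rotation matrix whose columns are the frame's x, y, z axes.
In Python, from station import readout, get_image, env, masks_of gives the robot as it stands. The module is installed in compiled form; this text tells all that it offers.
- The arm moves only by the shell command python3 -m inch 'ROWS' [FORCE]. ROWS is JSON, one flat list of numbers, 7 for each row, row after row: the shift along the tool's x, y, z in m, then the turn, a rotation vector about the tool's x, y, z in degrees, then the gripper command: -1 is shut, 1 is fully open, values between are in proportion. A call has 1 to 12 rows; each row is the pose to reach, as a shift and turn from the pose commanded when the call began, along the tool's axes at that moment; what a row does not reach only later rows make up. A row lasts 1/8 s, in which the tool goes at most 62.5 mm and 10.7 degrees, less where a joint would pass 70% of its speed; a pose out of reach is approached as far as the arm can. A call with a gripper value outside its range is refused whole. The fingers move at their own pace and stop on an object; FORCE is the grip in N (left out, the last holds). Time passes only in rows, so rows that repeat a pose let the fingers close. It gives the time, the measured TCP pose, the force and the opening at its end, in the units of the state.
- readout.sense(): the state, without advancing time (a new reading comes with each control period).
- get_image(name): name is "side" or "top"; returns a dict with "pixels" (400x640x3 uint8, red, green, blue), "depth" (400x640 float32, m along the optical axis (not along the pixel's ray), 0 where there is no reading), "intrinsics" (3x3 intrinsics, pixels), "extrinsics" (4x4, takes a point from world to camera coordinates). Camera axes: x right, y down, z forward; pixel columns grow to the right and rows downward; lengths in m; the calibration is good to about 2 mm. A picture is of the moment at which its call begins.
- env.finish_job(): hands the job in, once; it reports no verdict.
Trained networks look in a picture, given as the dict that the camera call returned (one of the last four; its "shot" number tells which), for a name from the list of things; names that differ only in an ending like _2 or _b are one class to them, and where a whole thing is asked for, a point or a joint stands for the part that bears it (a point fixed in the world has none). Each returns a list of dicts, best first, with "score" (0 to 1); they miss things now and then, are a little off and sometimes report something else, mostly with a low value. They report only what shows in the picture. A call takes as long as a camera call. They do not tell look-alikes from the thing itself.
- masks_of(picture, label): "pixels" (400x640 bool, what is visible of it) and "xy" ([column, row] in pixels, amid what is visible of it).
The state is a dict: "t": time; "q": joint angles; "qvel": joint speeds; "effort": joint torques, N m; "eef_pos": TCP position; "ee_rot": TCP orientation; "ft_force": force on the tool from outside, world axes, zero at the start; "ft_torque": the same for the moment, N m; "finger_gap": finger opening in m.
Only numpy, scipy, OpenCV 4.12 (cv2) and the standard library are available. Lean on these libraries where they do the work, as an engineer would, in place of code of your own. Each camera call takes 0.05 s, during which the arm holds its last target.

## Task

Fill the rack's dotted pockets in order: lay the blue glaze test bar in the one-dot pocket, then the green bar in the two-dot pocket. Then snap the amber bar forwards out of its spring clips, lay it in the cradle on the scale and let go of it for a second so that it is weighed, and take it up again and lay it in the three-dot pocket. Each bar must lie right down on its pocket's floor with both ends sticking out about equally; drop none on the table, and leave the white bar where it is.

Things in the scene. Friction and masses are not known exactly. Their poses are not given: they have to be found in the camera images.
- bar_blue_mid (a point): Blue round glazed ceramic test bar, 160 mm long, 22 mm in diameter, about 110 g, with 10 mm bare cream ends; both ends alike. This point is its centre; its y axis runs along the bar. Starts lying level on the wooden rest.
- bar_green_mid (a point): Green round glazed ceramic test bar, 160 mm long, 22 mm in diameter, about 110 g, with 10 mm bare cream ends; both ends alike. This point is its centre; its y axis runs along the bar. Starts lying level on the wooden rest.
- bar_amber_mid (a point): Amber (orange) round glazed ceramic test bar, 160 mm long, 22 mm in diameter, about 110 g, with 10 mm bare cream ends; both ends alike. This point is its centre; its y axis runs along the bar. Starts level in the two spring clips of the grey holder.
- rest: Fixed wooden rest, 195 x 85 mm, origin under its centre. Carries the blue, green and white bars side by side, 70 mm apart along its x, in an order that varies; bar axes 45 mm above the table. Each bar lies in two V supports 31 to 39 mm either side of its centre, so 41 mm at each end is free for fingers.
- rack: Fixed rack, 225 x 80 mm, origin under its centre: three pockets 70 mm apart along its x, their order varies. Each is an open-topped channel along y, 80 mm long and 26 mm wide, floor 32 mm and wall tops 62 mm above the table, flared to 40 mm at the top. A bar seated in it sticks out 40 mm at both ends; fingers fit only there, not between the walls.
- clip_seat (a point): Centre of the bar in the grey clip holder, 105 mm above the table; y axis along the bar. The clips' mouths face this frame's -x, towards the robot. Each clip is two sprung steel jaws, above and below the bar; the bar snaps out when pulled level along -x for 30 to 50 mm, with roughly 5 to 15 N in all.
- holder: Fixed grey clip holder, 180 mm wide, origin under the bar's centre, base plate 12 mm thick. Its two clips grip the bar 40 to 56 mm either side of the centre and reach 16 mm above its axis; cheeks stand just beyond the bar's ends. Only the middle 80 mm of the bar is free for fingers; nothing stands behind it there.
- scale_seat (a point): Where the amber bar's centre lies when it rests on the scale: 95 mm above the table, in two aluminium V supports (31 to 39 mm either side of the centre, mouth 31 mm wide) on the steel pan, whose top is 58 mm above the table. The y axis runs along the resting bar. Its middle 62 mm and its 41 mm ends are free for fingers.
- pocket1_seat (a point): One-dot pocket of the rack, marked on both its wall tops with one black dot. This point is where the centre of a seated bar lies, 43 mm above the table; its y axis runs along the pocket. See the rack for sizes.
- pocket2_seat (a point): Two-dot pocket of the rack, marked on both its wall tops with two black dots. This point is where the centre of a seated bar lies, 43 mm above the table; its y axis runs along the pocket. See the rack for sizes.
- pocket3_seat (a point): Three-dot pocket of the rack, marked on both its wall tops with three black dots. This point is where the centre of a seated bar lies, 43 mm above the table; its y axis runs along the pocket. See the rack for sizes.
- bar_blue: The blue bar itself (origin at its centre).
- bar_green: The green bar itself (origin at its centre).
- bar_amber: The amber bar itself (origin at its centre).
- scale: White bench scale, 210 x 150 mm, fixed; origin under its centre.
- bar_white_mid (a point): White round glazed ceramic test bar, 160 mm long, 22 mm in diameter, about 110 g, with 10 mm bare cream ends; both ends alike. This point is its centre; its y axis runs along the bar. Lies on the wooden rest; leave it there.
Mind the look-alikes: they are no part of the job. There is more than one size of the bar_blue; the job needs the largest.

How it is judged (in metres and radians):
On the way, in this order (a step that is already met when the one before it is completed fails the run):
1. the blue bar lies in the one-dot pocket, let go (horizontal distance between bar_blue_mid and pocket1_seat below 0.015 m and z of bar_blue_mid in the frame of pocket1_seat between -0.005 and 0.005 m and angle between the y axis of bar_blue_mid and the y axis of pocket1_seat, either way round below 0.12 rad and contact force between the fingers and bar_blue below 0.1 N), for 0.2 s.
2. then the green bar lies in the two-dot pocket, let go (horizontal distance between bar_green_mid and pocket2_seat below 0.015 m and z of bar_green_mid in the frame of pocket2_seat between -0.005 and 0.005 m and angle between the y axis of bar_green_mid and the y axis of pocket2_seat, either way round below 0.12 rad and contact force between the fingers and bar_green below 0.1 N), for 0.2 s.
3. then the amber bar lies in the scale's cradle, let go, for most of a second (horizontal distance between bar_amber_mid and scale_seat below 0.02 m and z of bar_amber_mid in the frame of scale_seat between -0.005 and 0.005 m and angle between the y axis of bar_amber_mid and the y axis of scale_seat, either way round below 0.12 rad and contact force between the fingers and bar_amber below 0.1 N and contact force between bar_amber and scale above 0.3 N), for 0.8 s.
4. then the amber bar lies in the three-dot pocket (horizontal distance between bar_amber_mid and pocket3_seat below 0.015 m and z of bar_amber_mid in the frame of pocket3_seat between -0.005 and 0.005 m and angle between the y axis of bar_amber_mid and the y axis of pocket3_seat, either way round below 0.12 rad and contact force between the fingers and bar_amber below 0.1 N), for 0.2 s.
At the end, for the whole second after the job is handed in: The blue, green and amber bars rest, let go, in the one-, two- and three-dot pockets: each centre within 15 mm (level) and 5 mm (height) of its seat, along the pocket within 0.12 rad; the white bar is within 30 mm of where it started (all of step 1 and all of step 2 and all of step 4 and linear speed of each of bar_blue, bar_green, bar_amber below 0.03 m/s and distance of bar_white_mid from where it was at the start of the episode below 0.03 m); the robot touches nothing.
It fails at once if a test bar is dropped on the table (height (world z) of any of bar_blue_mid, bar_green_mid, bar_amber_mid, bar_white_mid below 0.025 m).
It fails at once if the white bar is moved more than 30 mm (distance of bar_white_mid from where it was at the start of the episode above 0.03 m).
It also fails if it takes over 72 s, if anything falls off the work surface, if the arm or the gripper's body presses on something with over 40 N, if the wrist force passes 120 N, or if a joint passes its speed limit or range.

## Working session

There is one attempt and no reset: what is moved stays moved. The work goes in short steps, Python scripts to look and compute and a shell command to move; the robot and the scene stay as the last step left them, time stands still between calls to the robot, and variables do not carry over. Pictures are saved under pics/ and viewed, and the job is handed in when it is done.

```bash
mkdir -p pics
python3 - <<'E'
from station import readout,get_image
import cv2,pickle
s=readout.sense();print(s['t'],s['eef_pos'],s['ee_rot'],s['finger_gap'])
for n in('side','top'):
    p=get_image(n);cv2.imwrite(f'pics/{n}0.png',p['pixels'][:,:,::-1]);pickle.dump(p,open(f'{n}0.pkl','wb'));print(p['intrinsics'],p['extrinsics'])
E
```

```text
0.0 [0.26138349 0.56716392 0.22593846] [[-9.08204176e-01  4.18527051e-01 -5.30182515e-04]
 [ 4.18527368e-01  9.08203022e-01 -1.45351389e-03]
 [-1.26821520e-04 -1.54198328e-03 -9.99998803e-01]] 0.09150492240439621
[[408.13719478   0.         319.69146008]
 [  0.         408.13719478 204.51659957]
 [  0.           0.           1.        ]] [[-0.99787239 -0.06273127  0.01776191  0.52295778]
 [-0.04879233  0.53784212 -0.84163244  0.08830782]
 [ 0.04324357 -0.84070842 -0.53975861  1.27933314]
 [ 0.          0.          0.          1.        ]]
[[377.92841113   0.         318.96935355]
 [  0.         377.92841113 195.92330457]
 [  0.           0.           1.        ]] [[ 8.26052201e-04 -9.99976181e-01  6.85236688e-03  5.08456366e-02]
 [-9.85899620e-01 -1.96103251e-03 -1.67326307e-01  5.58749890e-01]
 [ 1.67335759e-01 -6.61752564e-03 -9.85877757e-01  1.13675359e+00]
 [ 0.00000000e+00  0.00000000e+00  0.00000000e+00  1.00000000e+00]]
```

```bash
ls .
```

```text
pics
side0.pkl
top0.pkl
```

View pics/top0.png

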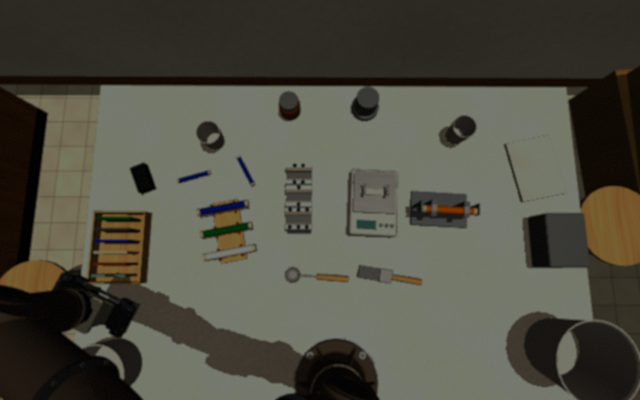

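View pics/side0.png

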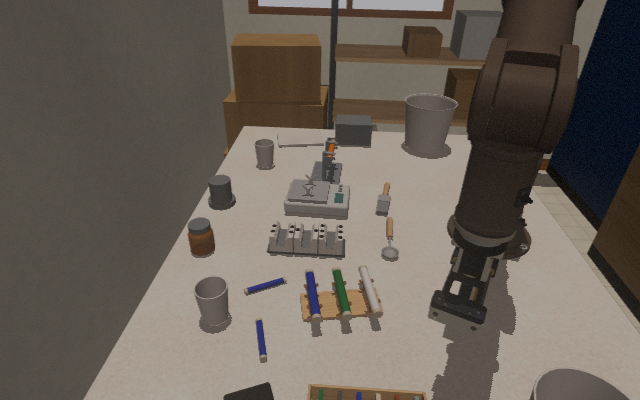

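```bash
cat > h.py <<'E'
import numpy as np,cv2
def pts(p,mask):
    m=mask&(p['depth']>0);v,u=np.nonzero(m);d=p['depth'][v,u];K=p['intrinsics'];E=p['extrinsics']
    c=np.c_[(u-K[0,2])/K[0,0]*d,(v-K[1,2])/K[1,1]*d,d]
    return (c-E[:3,3])@E[:3,:3]
E
python3 - <<'E'
from h import *
from station import get_image,masks_of
import pickle
for n in('top','side'):
    p=get_image(n)
    pickle.dump(p,open(f'{n}0.pkl','wb'))
    a=p['pixels'][150:270,180:500] if n=='top' else p['pixels'][110:330,240:400]
    a=np.clip(a.astype(float)*(1.8 if n=='top' else 1.2),0,255).astype('uint8')
    if n=='top': cv2.imwrite('pics/tz.png',cv2.resize(a,None,fx=2.5,fy=2.5,interpolation=2)[:,:,::-1])
    rk=p['pixels'][150:245,275:320] if n=='top' else p['pixels'][210:265,255:360]
    rk=np.clip(rk.astype(float)*(1.8 if n=='top' else 1.2),0,255).astype('uint8')
    cv2.imwrite(f'pics/rk_{n}.png',cv2.resize(rk,None,fx=6,fy=6,interpolation=2)[:,:,::-1])
    for l in['bar_blue','bar_green','bar_white_mid','bar_amber','rest','rack','scale','holder']:
        for r in masks_of(p,l)[:3]:
            q=pts(p,r['pixels'])
            if len(q)<10: continue
            z=np.median(q[:,2]); 
            rect=cv2.minAreaRect(q[:,:2].astype(np.float32))
            d=np.linalg.svd(q[:,:2]-q[:,:2].mean(0),full_matrices=False)[2][0]
            print(n,l,round(r['score'],2),np.round(r['xy']),len(q),'med',np.median(q,0).round(3),'zmax',np.percentile(q[:,2],[2,98]).round(3),'rect',np.round(rect[0],3),np.round(rect[1],3),'ang',np.degrees(np.arctan2(d[1],d[0])).round(1))
E
```

```text
top bar_blue 0.74 [246. 173.] 107 med [0.644 0.289 0.015] zmax [0.01 0.02] rect [0.649 0.293] [0.108 0.012] ang -151.5
top bar_blue 0.71 [222. 208.] 382 med [0.522 0.349 0.054] zmax [0.038 0.06 ] rect [0.529 0.354] [0.033 0.16 ] ang -78.9
top bar_blue 0.69 [194. 178.] 181 med [0.632 0.453 0.014] zmax [-0.001  0.02 ] rect [0.634 0.462] [0.021 0.112] ang -73.2
top bar_green 0.68 [223. 231.] 354 med [0.454 0.346 0.054] zmax [0.047 0.06 ] rect [0.455 0.34 ] [0.022 0.161] ang -78.7
top bar_green 0.55 [220. 206.] 384 med [0.522 0.36  0.054] zmax [0.003 0.06 ] rect [0.525 0.351] [0.033 0.157] ang -79.1
top bar_white_mid 0.92 [229. 255.] 412 med [0.387 0.324 0.054] zmax [0.006 0.06 ] rect [0.388 0.326] [0.028 0.16 ] ang -79.0
top bar_amber 0.86 [455. 209.] 277 med [ 0.509 -0.346  0.115] zmax [0.105 0.121] rect [ 0.512 -0.332] [0.158 0.025] ang -93.0
top rest 0.71 [228. 235.] 947 med [0.436 0.336 0.011] zmax [0.006 0.043] rect [0.453 0.339] [0.192 0.085] ang -168.3
top rest 0.17 [299. 198.] 556 med [0.562 0.118 0.056] zmax [0.029 0.066] rect [0.559 0.121] [0.066 0.082] ang -88.6
top scale 0.6
[... 994 characters left out ...]
9.] 56 med [ 0.506 -0.327  0.114] zmax [0.11  0.118] rect [ 0.507 -0.315] [0.115 0.019] ang 86.7
side rest 0.63 [334. 304.] 1275 med [0.467 0.35  0.01 ] zmax [0.004 0.043] rect [0.466 0.343] [0.167 0.089] ang -168.2
side rack 0.69 [341. 249.] 23 med [0.449 0.148 0.009] zmax [0.005 0.011] rect [0.55  0.154] [0.221 0.056] ang 6.7
side scale 0.63 [316. 194.] 1967 med [ 0.54  -0.072  0.047] zmax [0.014 0.077] rect [ 0.533 -0.158] [0.248 0.209] ang -175.6
side scale 0.6 [328. 170.] 742 med [ 0.516 -0.314  0.014] zmax [0.008 0.12 ] rect [ 0.518 -0.384] [0.46  0.109] ang 88.3
side holder 0.64 [328. 168.] 832 med [ 0.514 -0.321  0.014] zmax [-0.001  0.12 ] rect [ 0.519 -0.41 ] [0.532 0.115] ang 87.8
```

View pics/rk_top.png

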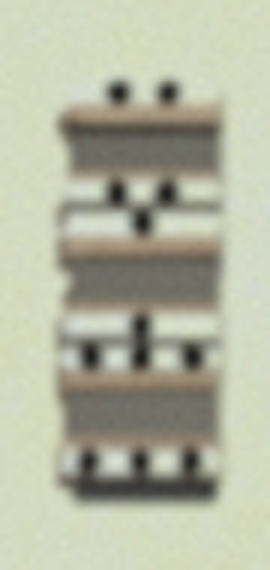

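View pics/rk_side.png

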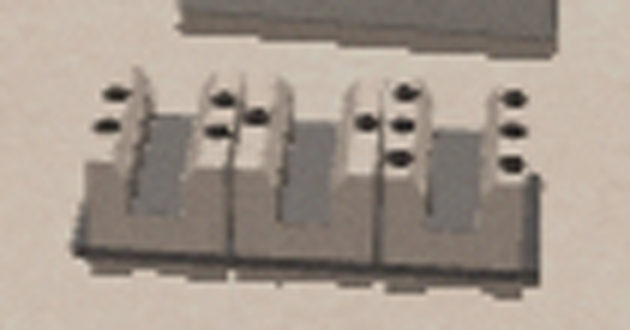

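View pics/tz.png

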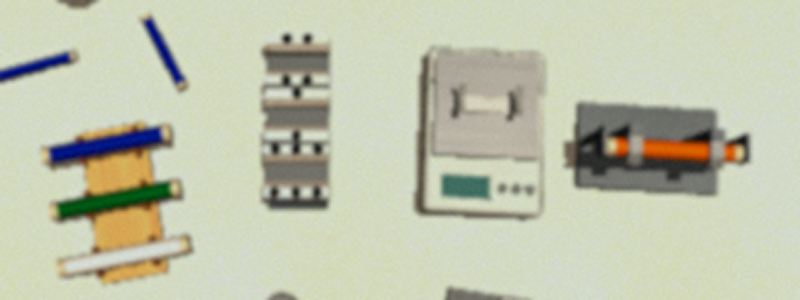

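Run:
```python
from h import *
import pickle
for n in('top','side'):
    p=pickle.load(open(f'{n}0.pkl','rb'))
    q=pts(p,np.ones((400,640),bool))
    def reg(nm,x0,x1,y0,y1,z0,z1,sh=True):
        s=q[(q[:,0]>x0)&(q[:,0]<x1)&(q[:,1]>y0)&(q[:,1]<y1)&(q[:,2]>z0)&(q[:,2]<z1)]
        if len(s)<5: print(n,nm,len(s));return
        r=cv2.minAreaRect(s[:,:2].astype(np.float32));print(n,nm,len(s),np.median(s,0).round(4),'rect',np.round(r[0],4),np.round(r[1],3),round(r[2],1), 'min/max',np.percentile(s[:,:2],[1,99],axis=0).round(3).tolist());return s
    reg('table',.7,.9,-.1,.2,-.02,.02)
    reg('rack all',.42,.70,.06,.18,.015,.08)
    for nm,a,b in(('far',.605,.655),('mid',.53,.585),('near',.46,.515)): reg('floor '+nm,a,b,.06,.18,.025,.040)
    reg('walltops',.42,.70,.06,.18,.056,.072)
    reg('scale body',.4,.7,-.25,0.02,.015,.15)
    reg('scale pan',.4,.7,-.25,0.02,.05,.066)
    reg('scale V',.4,.7,-.25,0.02,.07,.15)
    reg('V L',.4,.7,-.12,0.02,.07,.15); reg('V R',.4,.7,-.25,-.12,.07,.15)
    reg('amber top',.4,.6,-.45,-.2,.10,.15)
    reg('base',.4,.65,-.5,-.2,.006,.02)
    # wall-top lines of points
    for l,(u0,v0,u1,v1) in {}.items(): pass
```

```text
top table 4570 [7.879e-01 4.470e-02 7.000e-04] rect [0.8  0.05] [0.3 0.2] 90.0 min/max [[0.701, -0.096], [0.897, 0.197]]
top rack all 1699 [0.5606 0.1178 0.0565] rect [0.555  0.1186] [0.214 0.078] 0.2 min/max [[0.457, 0.079], [0.66, 0.157]]
top floor far 175 [0.6322 0.1187 0.0326] rect [0.6328 0.1187] [0.077 0.022] 90.0 min/max [[0.622, 0.08], [0.643, 0.157]]
top floor mid 195 [0.5611 0.1179 0.033 ] rect [0.562  0.1181] [0.077 0.023] 89.8 min/max [[0.551, 0.08], [0.573, 0.156]]
top floor near 190 [0.4909 0.1172 0.0329] rect [0.492  0.1174] [0.022 0.076] 0.0 min/max [[0.481, 0.08], [0.503, 0.155]]
top walltops 868 [0.5407 0.1176 0.0621] rect [0.5592 0.1184] [0.206 0.078] 0.3 min/max [[0.457, 0.079], [0.661, 0.157]]
top scale body 3256 [ 0.5347 -0.1159  0.0553] rect [ 0.5412 -0.146 ] [0.208 0.211] 87.2 min/max [[0.437, -0.246], [0.643, -0.042]]
top scale pan 1705 [ 0.5661 -0.1184  0.0585] rect [ 0.5413 -0.1477] [0.199 0.2  ] 89.3 min/max [[0.461, -0.183], [0.636, -0.054]]
top scale V 123 [ 0.56   -0.1552  0.0928] rect [ 0.557  -0.1666] [0.183 0.053] 72.0 min/max [[0.504, -0.248], [0.59
[... 1426 characters left out ...]
 -0.1483] [0.201 0.171] 87.6 min/max [[0.503, -0.246], [0.633, -0.051]]
side scale V 168 [ 0.53   -0.2427  0.0912] rect [ 0.5525 -0.1668] [0.188 0.051] 71.9 min/max [[0.501, -0.249], [0.585, -0.075]]
side V L 36 [ 0.5718 -0.0805  0.0847] rect [ 0.5704 -0.0824] [0.036 0.017] 5.8 min/max [[0.554, -0.091], [0.588, -0.074]]
side V R 132 [ 0.5258 -0.2447  0.0939] rect [ 0.5418 -0.1988] [0.126 0.033] 62.9 min/max [[0.501, -0.249], [0.582, -0.146]]
side amber top 244 [ 0.5119 -0.3054  0.1149] rect [ 0.5091 -0.33  ] [0.182 0.047] 86.7 min/max [[0.487, -0.417], [0.535, -0.241]]
side base 457 [ 0.5092 -0.3302  0.0118] rect [ 0.5213 -0.334 ] [0.174 0.109] 86.6 min/max [[0.466, -0.416], [0.575, -0.247]]
```

```bash
cat >> h.py <<'E'
from scipy.spatial.transform import Rotation as R
def go(x,y,z,jaw=None):
    from station import readout
    s=readout.sense();p=np.array(s['eef_pos']);r=np.array(s['ee_rot'])
    if jaw is None: jaw=np.degrees(np.arctan2(r[1,1],r[0,1]))
    c=np.degrees(np.arctan2(r[1,1],r[0,1])); jaw+=180*np.round((c-jaw)/180)
    a=np.radians(jaw);Y=np.array([np.cos(a),np.sin(a),0]);Z=np.array([0,0,-1.]);T=np.c_[np.cross(Y,Z),Y,Z]
    d=r.T@(np.array([x,y,z])-p);w=R.from_matrix(r.T@T).as_rotvec(degrees=True)
    n=max(np.linalg.norm(d)/.0625,np.linalg.norm(w)/10.7)
    print('shift',d.round(4),'turn',w.round(1),'rows>=%.1f'%n,'t',round(s['t'],2),'pos',p.round(4),'gap',round(s['finger_gap'],4),'F',np.round(s['ft_force'],1))
def show(n,name,u0,v0,u1,v1,f):
    from station import get_image
    p=get_image(n);a=np.clip(p['pixels'][v0:v1,u0:u1]*(1.8 if n=='top' else 1.2),0,255).astype('uint8')
    cv2.imwrite(f'pics/{name}.png',cv2.resize(a,None,fx=f,fy=f,interpolation=2)[:,:,::-1]);return p
E
python3 - <<'E'
from h import *
import pickle
go(.534,.295,.13,11.3)
for n in('top','side'):
    p=pickle.load(open(f'{n}0.pkl','rb'))
    q=pts(p,np.ones((400,640),bool))
    for a,b in((-.12,-.06),(-.19,-.12)):
        s=q[(q[:,0]>.5)&(q[:,0]<.65)&(q[:,1]>a)&(q[:,1]<b)&(q[:,2]>.07)]
        print(n,len(s),s.min(0).round(4),s.max(0).round(4))
E
```

```text
shift [-0.3615 -0.1336  0.0967] turn [ 0. -0. 54.] rows>=6.4 t 1.0 pos [0.2616 0.5676 0.2267] gap 0.092 F [-0.6 -0.2 -0.1]
top 36 [ 0.5561 -0.0885  0.0742] [ 0.5904 -0.0796  0.0983]
top 36 [ 0.5539 -0.1586  0.0784] [ 0.5881 -0.1493  0.0963]
side 36 [ 0.5533 -0.0917  0.0705] [ 0.5888 -0.0738  0.0952]
side 36 [ 0.5507 -0.1588  0.0703] [ 0.585  -0.1448  0.0943]
```

```bash
python3 -m inch '[-0.36,-0.134,0,0,0,54,-0.1, -0.36,-0.134,0,0,0,54,-0.1, -0.36,-0.134,0.03,0,0,54,-0.1, -0.36,-0.134,0.06,0,0,54,-0.1, -0.3615,-0.1336,0.095,0,0,54,-0.1, -0.3615,-0.1336,0.097,0,0,54,-0.1, -0.3615,-0.1336,0.097,0,0,54,-0.1, -0.3615,-0.1336,0.097,0,0,54,-0.1]' 40
python3 - <<'E'
from h import *
go(.534,.295,.05,11.3)
show('side','s1',240,200,420,340,4)
E
```

```text
t: 2.0
eef_pos: [0.5352, 0.2918, 0.1285]
ee_rot: [[-0.191, 0.982, -0.001], [0.982, 0.191, -0.002], [-0.002, -0.001, -1.0]]
ft_force: [0.2, -1.0, 0.0]
finger_gap: 0.0413
shift [ 0.0036 -0.0005  0.0785] turn [-0.1  0.1 -0.3] rows>=1.3 t 2.0 pos [0.5352 0.2918 0.1285] gap 0.0413 F [ 0.2 -1.   0. ]
```

View pics/s1.png

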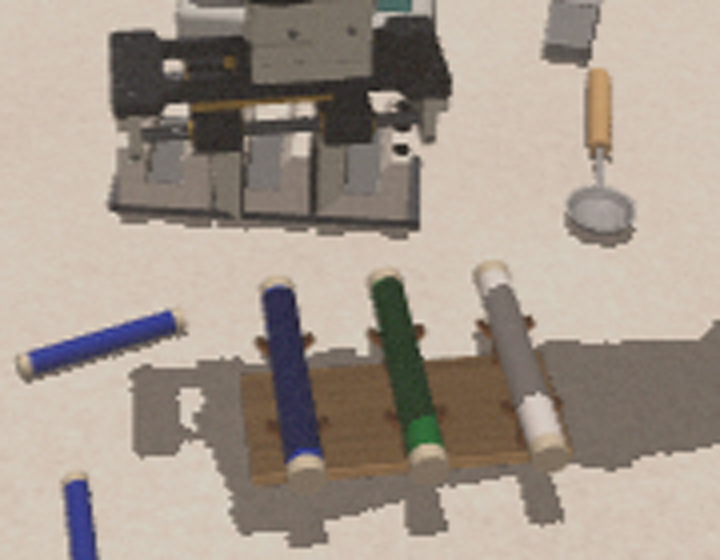

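```bash
python3 -m inch '[0.003,-0.0005,0.05,0,0,0,-0.1, 0.003,-0.0005,0.07,0,0,0,-0.1, 0.003,-0.0005,0.07,0,0,0,-0.1]'
python3 - <<'E'
from h import *
go(.534,.295,.026,11.3)
show('side','s2',240,200,420,340,4)
E
```

```text
t: 2.42
eef_pos: [0.5311, 0.2991, 0.0589]
ee_rot: [[-0.197, 0.98, -0.002], [0.98, 0.197, -0.0], [-0.0, -0.002, -1.0]]
ft_force: [1.0, -0.0, 0.6]
finger_gap: 0.0415
shift [-0.0046  0.0021  0.0329] turn [-0.1  0.   0.1] rows>=0.5 t 2.42 pos [0.5311 0.2991 0.0589] gap 0.0415 F [ 1.  -0.   0.6]
```

View pics/s2.png

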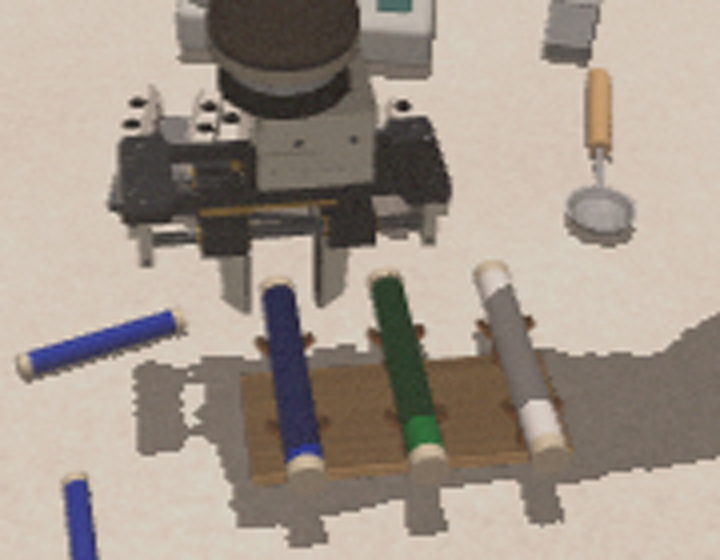

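```bash
python3 -m inch '[-0.004,0.002,0.033,0,0,0,-0.1, -0.004,0.002,0.033,0,0,0,-0.1, -0.004,0.002,0.033,0,0,0,-0.1]'
python3 - <<'E'
from h import *
go(.534,.295,.026,11.3)
show('side','s3',240,200,420,340,4)
E
```

```text
t: 2.85
eef_pos: [0.5363, 0.2952, 0.0284]
ee_rot: [[-0.195, 0.981, 0.001], [0.981, 0.195, 0.001], [0.001, 0.002, -1.0]]
ft_force: [-0.3, -0.4, 0.7]
finger_gap: 0.041
shift [ 0.0003 -0.0023  0.0024] turn [ 0.1 -0.1 -0. ] rows>=0.1 t 2.85 pos [0.5363 0.2952 0.0284] gap 0.041 F [-0.3 -0.4  0.7]
```

View pics/s3.png

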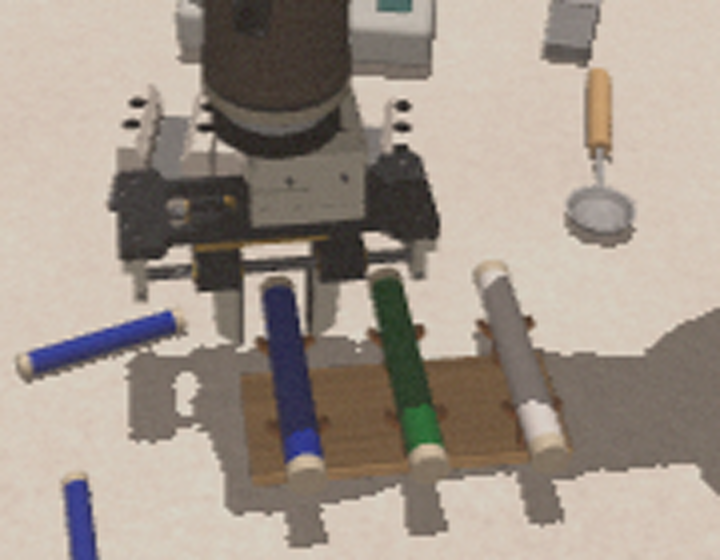

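```bash
python3 -m inch '[0,-0.0025,0.002,0,0,0,-0.1, 0,-0.0025,0.002,0,0,0,-1, 0,-0.0025,0.002,0,0,0,-1, 0,-0.0025,0.002,0,0,0,-1, 0,-0.0025,0.002,0,0,0,-1, 0,-0.0025,0.002,0,0,0,-1]' 45
python3 - <<'E'
from h import *
go(.558,.058,.15,0.4)
E
```

```text
t: 3.65
eef_pos: [0.533, 0.2937, 0.0248]
ee_rot: [[-0.195, 0.981, -0.0], [0.981, 0.195, -0.0], [-0.0, -0.0, -1.0]]
ft_force: [-1.9, -0.2, 3.2]
finger_gap: 0.0208
shift [-0.2361 -0.0215 -0.1252] turn [-0.   0.  10.9] rows>=4.3 t 3.65 pos [0.533  0.2937 0.0248] gap 0.0208 F [-1.9 -0.2  3.2]
```

```bash
python3 -m inch '[0,0,-0.04,0,0,0,-1, 0,0,-0.08,0,0,0,-1, 0,0,-0.12,0,0,0,-1, -0.06,0,-0.125,0,0,11,-1, -0.12,-0.01,-0.125,0,0,11,-1, -0.18,-0.02,-0.125,0,0,11,-1, -0.235,-0.0215,-0.125,0,0,11,-1, -0.235,-0.0215,-0.125,0,0,11,-1, -0.235,-0.0215,-0.125,0,0,11,-1, -0.235,-0.0215,-0.125,0,0,11,-1]'
python3 - <<'E'
from h import *
from station import masks_of
go(.558,.058,.09,0.4)
for n,b in(('side',(240,160,420,300)),('top',(200,120,380,260))):
    p=show(n,'4'+n,*b,4)
    for r in masks_of(p,'bar_blue'):
        q=pts(p,r['pixels']);q=q[q[:,2]>.06]
        if len(q)<20: continue
        d=np.linalg.svd(q-q.mean(0),full_matrices=False)[2][0];rc=cv2.minAreaRect(q[:,:2].astype(np.float32))
        print(n,len(q),rc,d.round(3),q.min(0).round(3),q.max(0).round(3))
E
```

```text
t: 4.9
eef_pos: [0.5578, 0.0608, 0.1495]
ee_rot: [[-0.007, 1.0, -0.0], [1.0, 0.007, 0.001], [0.001, -0.0, -1.0]]
ft_force: [0.0, 0.8, -1.6]
finger_gap: 0.0206
shift [-0.0028  0.0002  0.0595] turn [-0. -0. -0.] rows>=1.0 t 4.9 pos [0.5578 0.0608 0.1495] gap 0.0206 F [ 0.   0.8 -1.6]
side 60 ((0.5067392587661743, -0.3308768570423126), (0.17427198588848114, 0.03447491675615311), 86.7896957397461) [-0.083 -0.97   0.228] [ 0.487 -0.418  0.06 ] [ 0.529 -0.245  0.122]
side 309 ((0.5596421957015991, 0.02514900267124176), (0.023603174835443497, 0.3574655055999756), 1.8166967630386353) [-0.02   1.    -0.001] [ 0.545 -0.153  0.073] [0.572 0.204 0.188]
top 172 ((0.5581339597702026, 0.1709594428539276), (0.05934560298919678, 0.020259227603673935), 89.97364044189453) [-0.003 -1.    -0.005] [0.548 0.141 0.167] [0.568 0.201 0.185]
```

View pics/4side.png

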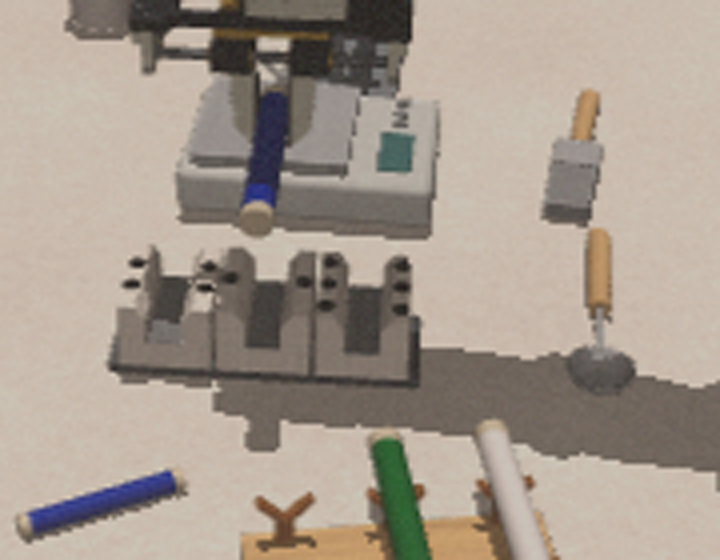

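View pics/4top.png

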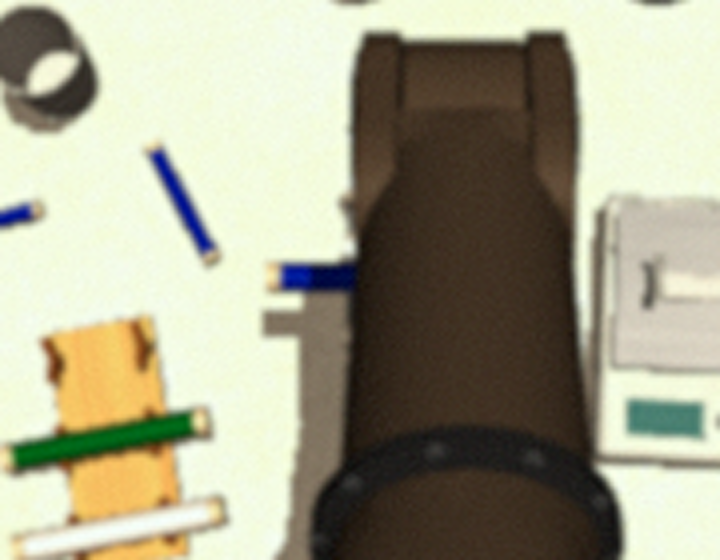

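```bash
python3 -m inch '[-0.001,0,0.06,0,0,0,-1, -0.001,0,0.095,0,0,0,-1, -0.001,0,0.115,0,0,0,-1, -0.001,0,0.125,0,0,0,-1, -0.001,0,0.125,0,0,0,-1]'
python3 - <<'E'
from h import *
go(.558,.058,.0235,0.4)
p=show('side','5side',240,160,420,300,4)
E
```

```text
t: 5.72
eef_pos: [0.558, 0.0583, 0.0246]
ee_rot: [[-0.005, 1.0, -0.0], [1.0, 0.005, -0.0], [-0.0, -0.0, -1.0]]
ft_force: [1.2, 0.0, -1.1]
finger_gap: 0.0205
shift [-0.0003 -0.      0.0011] turn [-0.   0.  -0.1] rows>=0.0 t 5.72 pos [0.558  0.0583 0.0246] gap 0.0205 F [ 1.2  0.  -1.1]
```

View pics/5side.png

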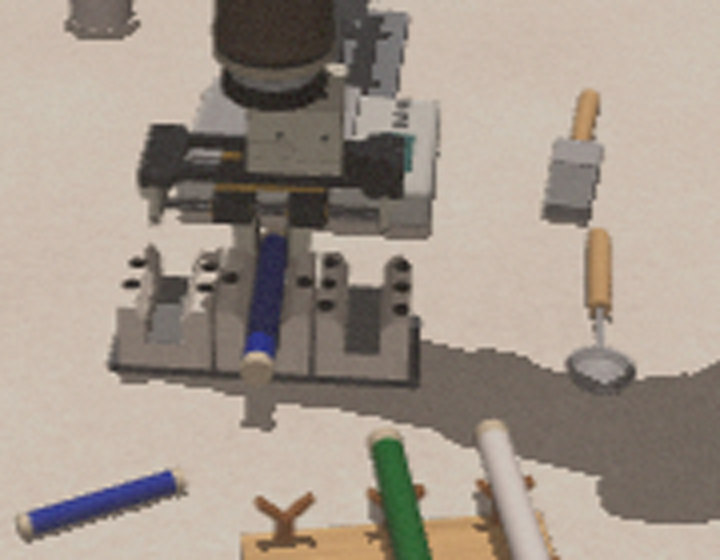

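Blue bar is in the one-dot pocket, centred, its near end at about (257,365). Settling and releasing.

```bash
python3 -m inch '[0,0,0.001,0,0,0,-1, 0,0,0.001,0,0,0,-0.1, 0,0,0.001,0,0,0,-0.1, 0,0,0.001,0,0,0,-0.1, 0,0,0.001,0,0,0,-0.1, 0,0,-0.05,0,0,0,-0.1, 0,0,-0.1,0,0,0,-0.1, 0,0,-0.12,0,0,0,-0.1]'
python3 - <<'E'
from h import *
from station import masks_of
go(.4655,.281,.11,11.3)
p=show('side','6side',240,160,420,300,4)
for r in masks_of(p,'bar_blue'):
    q=pts(p,r['pixels'])
    rc=cv2.minAreaRect(q[:,:2].astype(np.float32));print(rc,q.min(0),q.max(0),np.percentile(q[:,2],95))
E
```

```text
t: 6.78
eef_pos: [0.5593, 0.0581, 0.1477]
ee_rot: [[-0.004, 1.0, 0.004], [1.0, 0.004, 0.001], [0.001, 0.004, -1.0]]
ft_force: [0.5, 0.6, -0.2]
finger_gap: 0.0412
shift [ 0.2232 -0.0931  0.0375] turn [  0.2  -0.  -11.1] rows>=3.9 t 6.78 pos [0.5593 0.0581 0.1477] gap 0.0412 F [ 0.5  0.6 -0.2]
((0.6476408243179321, 0.2953612208366394), (0.1097666323184967, 0.015931742265820503), 28.984783172607422) [0.59786764 0.26668053 0.00238541] [0.69653721 0.32617402 0.01734133] 0.016009366624526383
((0.6308791041374207, 0.4550653100013733), (0.02020207978785038, 0.12813614308834076), 14.22768497467041) [ 0.60660468  0.39373908 -0.00382154] [0.65287142 0.51656067 0.01829701] 0.015807583113147405
((0.558278501033783, 0.09481324255466461), (0.025506459176540375, 0.21714340150356293), 2.40313720703125) [ 5.46493306e-01 -1.31282236e-02 -1.62116711e-05] [0.57557295 0.20321933 0.0566244 ] 0.055044104487909674
((0.5061951279640198, -0.3168237805366516), (0.1237221211194992, 0.019799357280135155), 86.95156860351562) [ 0.49417919 -0.37814363  0.09269317] [ 0.51563103 -0.25521451  0.12103687] 0.118166691117571
```

View pics/6side.png

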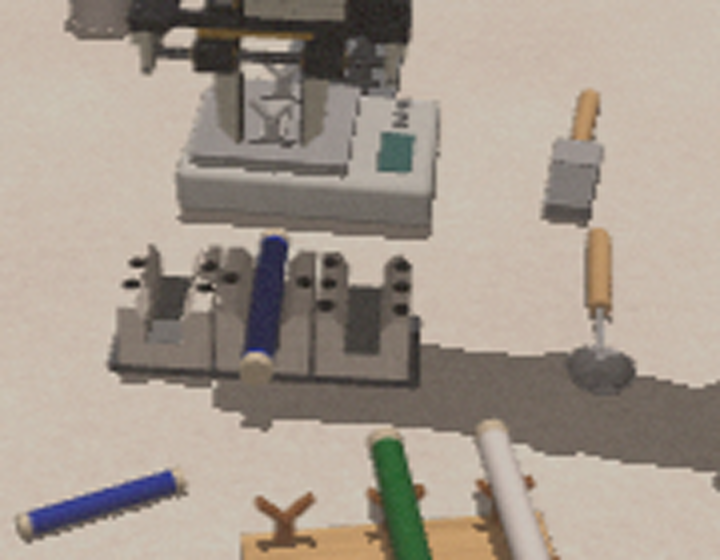

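```bash
python3 -m inch '[0.05,-0.02,0,0,0,-11,-0.1, 0.11,-0.045,0,0,0,-11,-0.1, 0.17,-0.07,0.01,0,0,-11,-0.1, 0.223,-0.093,0.03,0,0,-11,-0.1, 0.223,-0.093,0.037,0,0,-11,-0.1, 0.223,-0.093,0.037,0,0,-11,-0.1, 0.223,-0.093,0.037,0,0,-11,-0.1]'
python3 - <<'E'
from h import *
go(.4655,.281,.025,11.3)
E
```

```text
t: 7.75
eef_pos: [0.4649, 0.2789, 0.1078]
ee_rot: [[-0.193, 0.981, 0.0], [0.981, 0.193, -0.001], [-0.001, 0.0, -1.0]]
ft_force: [0.3, 0.6, -0.3]
finger_gap: 0.0414
shift [0.002  0.0009 0.0828] turn [ 0.   0.  -0.2] rows>=1.3 t 7.75 pos [0.4649 0.2789 0.1078] gap 0.0414 F [ 0.3  0.6 -0.3]
```

```bash
python3 -m inch '[0,0,0.05,0,0,0,-0.1, 0,0,0.075,0,0,0,-0.1, 0,0,0.083,0,0,0,-0.1, 0,0,0.083,0,0,0,-0.1]'
python3 - <<'E'
from h import *
go(.4655,.281,.025,11.3)
p=show('side','7side',260,200,400,320,5)
E
```

```text
t: 8.25
eef_pos: [0.4648, 0.28, 0.0252]
ee_rot: [[-0.194, 0.981, 0.0], [0.981, 0.194, -0.0], [-0.0, 0.0, -1.0]]
ft_force: [-0.1, -0.9, -0.5]
finger_gap: 0.0416
shift [0.0009 0.0009 0.0002] turn [ 0.   0.  -0.1] rows>=0.0 t 8.25 pos [0.4648 0.28   0.0252] gap 0.0416 F [-0.1 -0.9 -0.5]
```

View pics/7side.png

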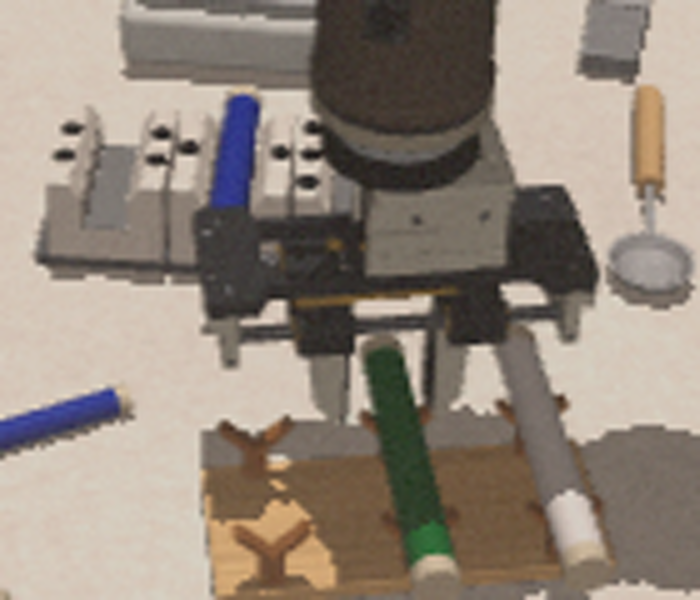

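```bash
python3 -m inch '[0,0,0,0,0,0,-1, 0,0,0,0,0,0,-1, 0,0,0,0,0,0,-1, 0,0,0,0,0,0,-1, 0,0,0,0,0,0,-1, 0,0,-0.04,0,0,0,-1, 0,0,-0.08,0,0,0,-1, 0,0,-0.12,0,0,0,-1]'
python3 - <<'E'
from h import *
go(.628,.0585,.15,0.4)
E
```

```text
t: 9.3
eef_pos: [0.4637, 0.2805, 0.1456]
ee_rot: [[-0.195, 0.981, -0.0], [0.981, 0.195, -0.001], [-0.0, -0.001, -1.0]]
ft_force: [0.5, 0.4, -1.5]
finger_gap: 0.0206
shift [-0.2498  0.1178 -0.0043] turn [-0.   0.  10.9] rows>=4.4 t 9.3 pos [0.4637 0.2805 0.1456] gap 0.0206 F [ 0.5  0.4 -1.5]
```

```bash
python3 -m inch '[-0.05,0.024,-0.01,0,0,11,-1, -0.11,0.052,-0.01,0,0,11,-1, -0.16,0.076,-0.01,0,0,11,-1, -0.21,0.1,-0.01,0,0,11,-1, -0.25,0.118,-0.005,0,0,11,-1, -0.25,0.118,-0.005,0,0,11,-1, -0.25,0.118,-0.005,0,0,11,-1, -0.25,0.118,-0.005,0,0,11,-1]'
python3 - <<'E'
from h import *
from station import masks_of
go(.628,.0585,.0238,0.4)
p=show('top','8top',200,120,380,260,4)
for r in masks_of(p,'bar_green'):
        q=pts(p,r['pixels']);q=q[q[:,2]>.1]
        if len(q)<20: continue
        d=np.linalg.svd(q-q.mean(0),full_matrices=False)[2][0];rc=cv2.minAreaRect(q[:,:2].astype(np.float32))
        print(len(q),rc,d.round(3),q.min(0).round(3),q.max(0).round(3))
E
```

```text
t: 10.3
eef_pos: [0.6279, 0.0603, 0.1496]
ee_rot: [[-0.007, 1.0, -0.001], [1.0, 0.007, 0.001], [0.001, -0.001, -1.0]]
ft_force: [-0.8, 0.3, -1.5]
finger_gap: 0.0207
shift [-0.002   0.0002  0.1258] turn [-0. -0. -0.] rows>=2.0 t 10.3 pos [0.6279 0.0603 0.1496] gap 0.0207 F [-0.8  0.3 -1.5]
```

View pics/8top.png

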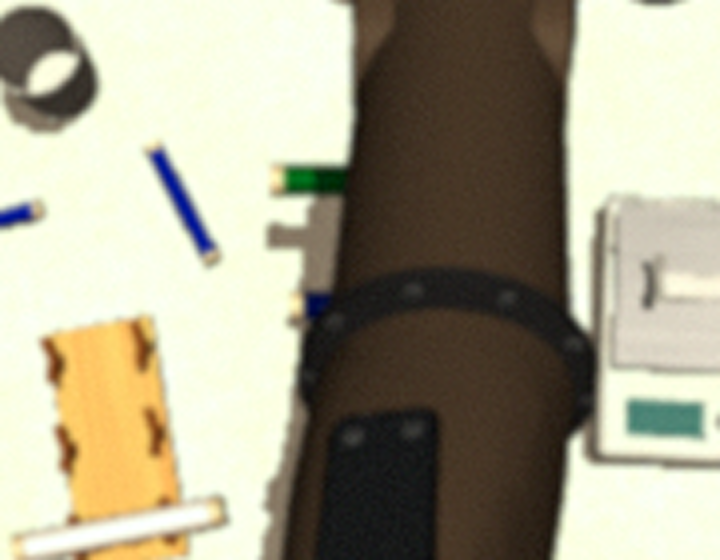

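```bash
python3 -m inch '[-0.001,0,0.06,0,0,0,-1, -0.001,0,0.095,0,0,0,-1, -0.001,0,0.115,0,0,0,-1, -0.001,0,0.1255,0,0,0,-1, -0.001,0,0.1255,0,0,0,-1]'
python3 - <<'E'
from h import *
go(.628,.0585,.0238,0.4)
p=show('side','9side',240,180,400,300,4.5)
E
```

```text
t: 11.02
eef_pos: [0.629, 0.0579, 0.0247]
ee_rot: [[-0.005, 1.0, 0.001], [1.0, 0.005, 0.0], [0.0, 0.001, -1.0]]
ft_force: [-0.4, -0.4, -1.1]
finger_gap: 0.021
shift [ 0.0006 -0.001   0.0009] turn [ 0.  -0.  -0.1] rows>=0.0 t 11.03 pos [0.629  0.0579 0.0247] gap 0.021 F [-0.4 -0.4 -1.1]
```

View pics/9side.png

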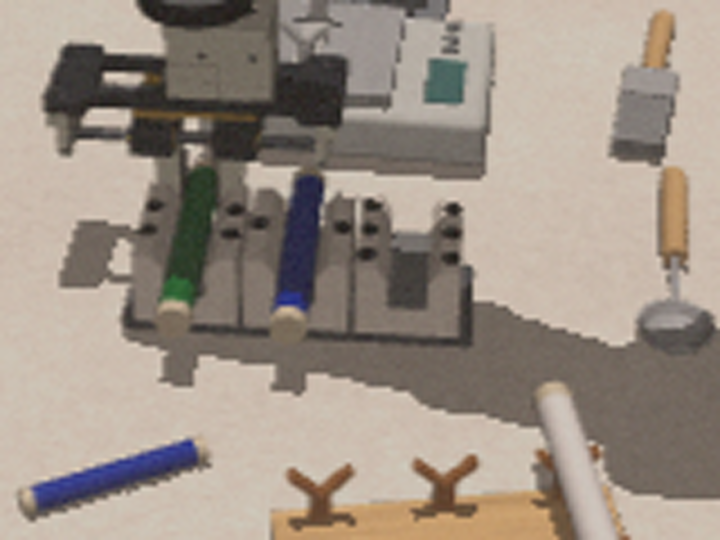

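```bash
python3 -m inch '[0,0,0.001,0,0,0,-1, 0,0,0.001,0,0,0,-0.1, 0,0,0.001,0,0,0,-0.1, 0,0,0.001,0,0,0,-0.1, 0,0,0.001,0,0,0,-0.1, 0,0,-0.05,0,0,0,-0.1, 0,0,-0.1,0,0,0,-0.1, 0,0,-0.16,0,0,0,-0.1]'
python3 - <<'E'
from h import *
from station import masks_of
go(.51,-.331,.18,-3.4)
p=show('side','10side',240,130,420,270,4)
for r in masks_of(p,'bar_green')[:2]:
    q=pts(p,r['pixels'])
    rc=cv2.minAreaRect(q[:,:2].astype(np.float32));print(rc,np.percentile(q[:,2],95))
E
```

```text
t: 12.08
eef_pos: [0.6278, 0.0576, 0.1852]
ee_rot: [[-0.004, 1.0, -0.001], [1.0, 0.004, -0.0], [-0.0, -0.001, -1.0]]
ft_force: [1.9, -0.4, -0.6]
finger_gap: 0.0416
shift [-0.388  -0.1196  0.0055] turn [-0.1  0.   3.7] rows>=6.5 t 12.07 pos [0.6278 0.0576 0.1852] gap 0.0416 F [ 1.9 -0.4 -0.6]
((0.6279962658882141, 0.12108545005321503), (0.022053591907024384, 0.16403627395629883), 0.1132078543305397) 0.05493528263287581
((0.5570948123931885, 0.12075958400964737), (0.02131541073322296, 0.16228778660297394), 0.5982335805892944) 0.05514036853189411
```

View pics/10side.png

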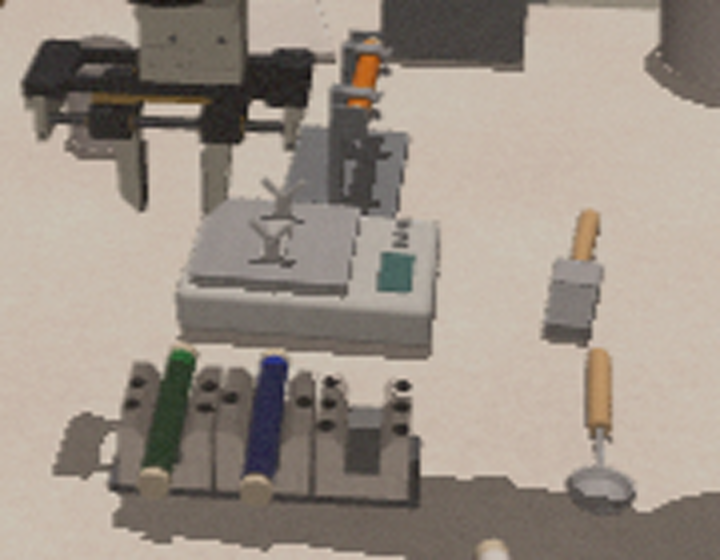

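```bash
python3 -m inch '[-0.06,-0.018,0,0,0,3.7,0.1, -0.12,-0.036,0,0,0,3.7,0.1, -0.18,-0.054,0,0,0,3.7,0.1, -0.24,-0.073,0,0,0,3.7,0.1, -0.3,-0.091,0,0,0,3.7,0.1, -0.355,-0.109,0,0,0,3.7,0.1, -0.388,-0.12,0,0,0,3.7,0.1, -0.388,-0.12,0,0,0,3.7,0.1, -0.388,-0.12,0,0,0,3.7,0.1]'
python3 - <<'E'
from h import *
go(.51,-.331,.15,-3.4)
p=show('side','11side',270,60,390,160,6)
E
```

```text
t: 13.3
eef_pos: [0.5105, -0.3301, 0.1838]
ee_rot: [[0.06, 0.998, -0.0], [0.998, -0.06, 0.001], [0.001, -0.0, -1.0]]
ft_force: [0.1, 0.8, -0.0]
finger_gap: 0.0506
shift [-0.0009 -0.0004  0.0338] turn [-0.  -0.1 -0. ] rows>=0.5 t 13.3 pos [ 0.5105 -0.3301  0.1838] gap 0.0506 F [ 0.1  0.8 -0. ]
```

View pics/11side.png

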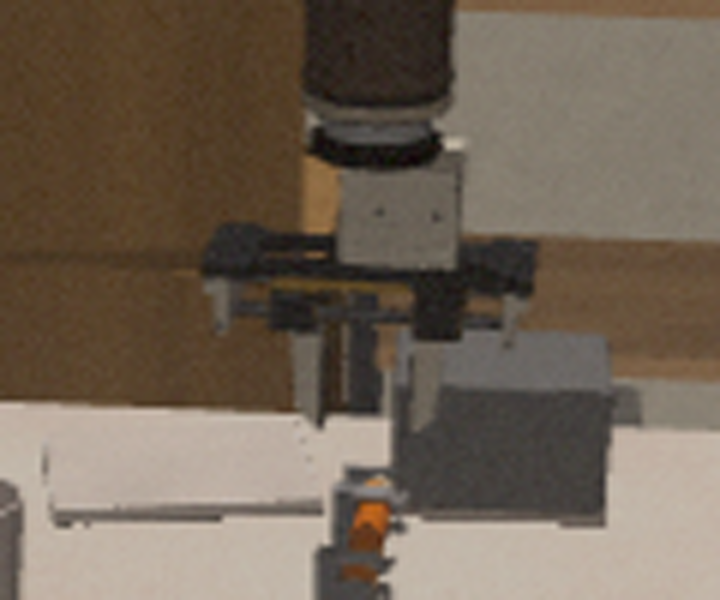

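```bash
python3 -m inch '[-0.001,0,0.04,0,0,0,0.1, -0.001,0,0.07,0,0,0,0.1, -0.001,0,0.098,0,0,0,0.1, -0.001,0,0.098,0,0,0,0.1]'
python3 - <<'E'
from h import *
go(.51,-.331,.086,-3.4)
p=show('side','12side',270,90,390,190,6)
E
```

```text
t: 13.85
eef_pos: [0.5097, -0.3295, 0.0843]
ee_rot: [[0.058, 0.998, -0.003], [0.998, -0.058, 0.003], [0.002, -0.004, -1.0]]
ft_force: [-0.5, 0.4, -0.4]
finger_gap: 0.0503
shift [-0.0015  0.0004 -0.0017] turn [-0.2 -0.1  0.1] rows>=0.0 t 13.85 pos [ 0.5097 -0.3295  0.0843] gap 0.0503 F [-0.5  0.4 -0.4]
```

View pics/12side.png

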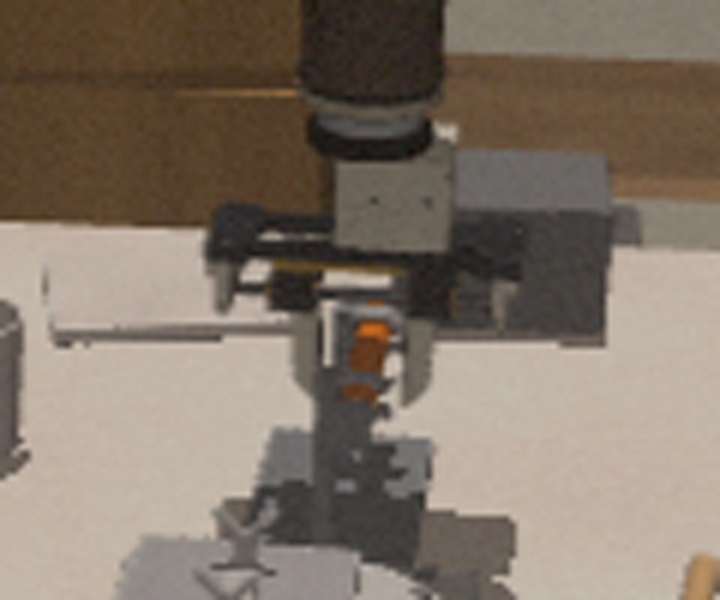

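```bash
python3 -m inch '[0,0,-0.001,0,0,0,-1, 0,0,-0.001,0,0,0,-1, 0,0,-0.001,0,0,0,-1, 0,0,-0.001,0,0,0,-1, 0,0,-0.001,0,0,0,-1, 0,0,-0.001,0,0,0,-1]' 60
python3 - <<'E'
from h import *
go(.51,-.331,.086,-3.4)
E
python3 -m inch '[0,-0.012,0,0,0,0,-1, 0,-0.024,0,0,0,0,-1, 0,-0.036,0,0,0,0,-1, 0,-0.048,0,0,0,0,-1, 0,-0.06,0,0,0,0,-1, 0,-0.065,0,0,0,0,-1, 0,-0.065,0,0,0,0,-1]';  python3 - <<'E'
from h import *
go(.572,-.1185,.2,-2.2)
p=show('side','13side',270,90,390,190,6)
E
```

```text
t: 14.65
eef_pos: [0.509, -0.3321, 0.0873]
ee_rot: [[0.061, 0.998, -0.002], [0.998, -0.061, 0.001], [0.0, -0.002, -1.0]]
ft_force: [-5.8, 0.3, 4.5]
finger_gap: 0.0205
shift [0.0011 0.0009 0.0013] turn [-0.1 -0.  -0.1] rows>=0.0 t 14.65 pos [ 0.509  -0.3321  0.0873] gap 0.0205 F [-5.8  0.3  4.5]
t: 15.52
eef_pos: [0.445, -0.3281, 0.0873]
ee_rot: [[0.061, 0.998, 0.0], [0.998, -0.061, 0.0], [0.0, 0.0, -1.0]]
ft_force: [0.8, 0.2, -0.5]
finger_gap: 0.0207
shift [ 0.2169  0.1141 -0.1127] turn [ 0.  -0.  -1.3] rows>=4.3 t 15.53 pos [ 0.445  -0.3281  0.0873] gap 0.0207 F [ 0.8  0.2 -0.5]
```

View pics/13side.png

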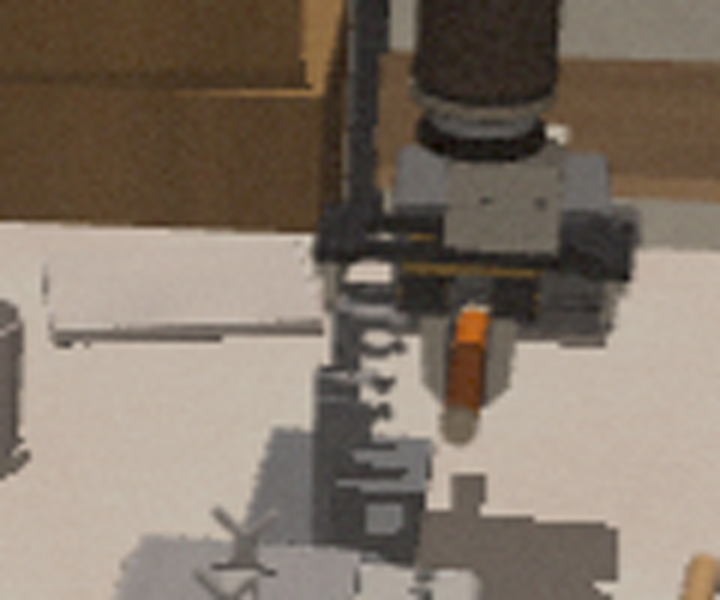

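```bash
python3 -m inch '[0,0,-0.05,0,0,0,-1, 0,0,-0.1,0,0,0,-1, 0.03,0.015,-0.12,0,0,0,-1, 0.08,0.04,-0.12,0,0,-1.3,-1, 0.13,0.065,-0.12,0,0,-1.3,-1, 0.18,0.09,-0.12,0,0,-1.3,-1, 0.217,0.114,-0.12,0,0,-1.3,-1, 0.217,0.114,-0.113,0,0,-1.3,-1, 0.217,0.114,-0.113,0,0,-1.3,-1, 0.217,0.114,-0.113,0,0,-1.3,-1]'
python3 - <<'E'
from h import *
from station import masks_of
go(.571,-.1185,.1,-2.2)
for n in('side','top'):
    p=show(n,'14'+n,*((250,100,400,220) if n=='side' else (300,120,450,240)),5)
    for r in masks_of(p,'bar_amber')[:2]:
        q=pts(p,r['pixels']);q=q[q[:,2]>.17]
        if len(q)<10:continue
        print(n,len(q),cv2.minAreaRect(q[:,:2].astype(np.float32)),q.min(0).round(3),q.max(0).round(3))
E
```

```text
t: 16.82
eef_pos: [0.5716, -0.1197, 0.2004]
ee_rot: [[0.039, 0.999, -0.0], [0.999, -0.039, -0.0], [-0.0, -0.0, -1.0]]
ft_force: [0.2, -0.5, -0.0]
finger_gap: 0.0203
shift [ 0.0012 -0.0006  0.1004] turn [-0.   0.  -0.1] rows>=1.6 t 16.82 pos [ 0.5716 -0.1197  0.2004] gap 0.0203 F [ 0.2 -0.5 -0. ]
side 128 ((0.5695971846580505, -0.10801562666893005), (0.1518254578113556, 0.018089598044753075), 88.39578247070312) [ 0.561 -0.184  0.211] [ 0.581 -0.032  0.23 ]
top 166 ((0.5741579532623291, -0.06558597832918167), (0.05575927346944809, 0.023966478183865547), 84.22089385986328) [ 0.56  -0.094  0.216] [ 0.587 -0.038  0.291]
```

View pics/14side.png

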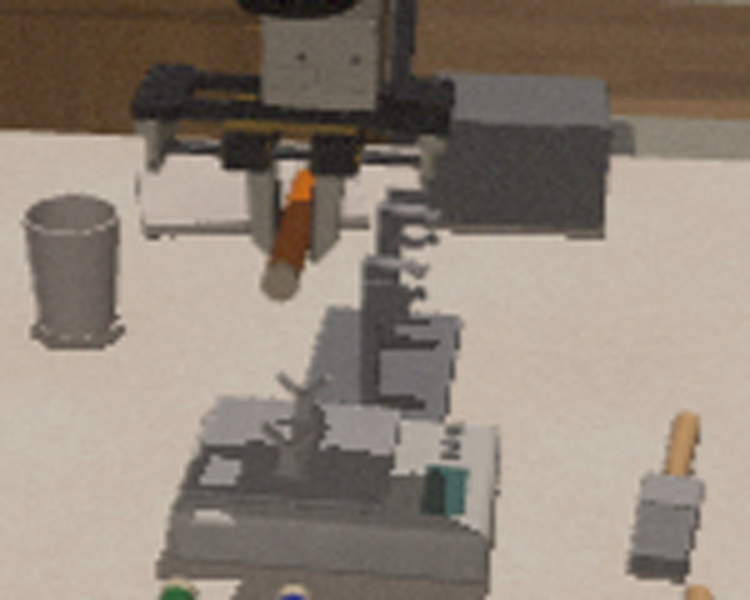

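View pics/14top.png

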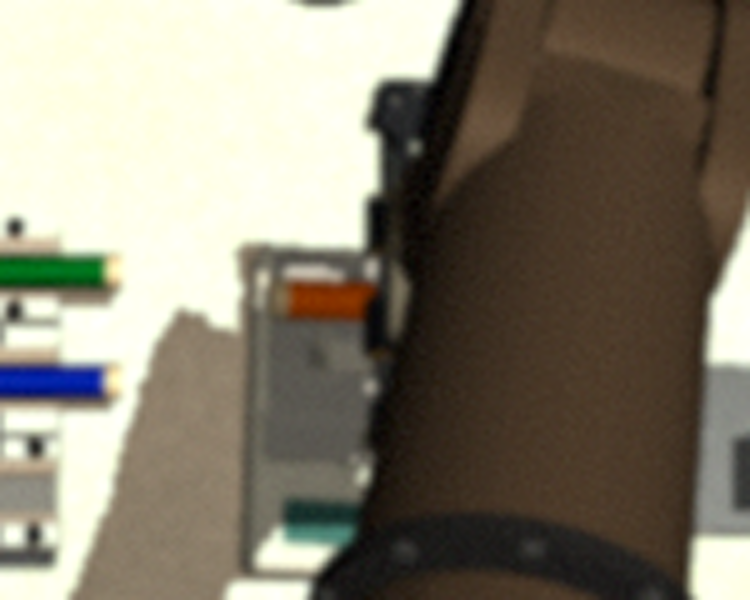

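```bash
python3 -m inch '[0,0,0.05,0,0,0,-1, 0,0,0.09,0,0,0,-1, 0,0,0.1,0,0,0,-1, 0,0,0.105,0,0,0,-1]'
python3 - <<'E'
from h import *
go(.571,-.1185,.078,-2.2)
p=show('side','15side',250,110,400,230,5)
E
```

```text
t: 17.52
eef_pos: [0.5726, -0.1187, 0.0957]
ee_rot: [[0.038, 0.999, 0.001], [0.999, -0.038, -0.0], [-0.0, 0.001, -1.0]]
ft_force: [0.3, -0.6, -0.5]
finger_gap: 0.0208
shift [ 0.0001 -0.0016  0.0177] turn [0. 0. 0.] rows>=0.3 t 17.52 pos [ 0.5726 -0.1187  0.0957] gap 0.0208 F [ 0.3 -0.6 -0.5]
```

View pics/15side.png

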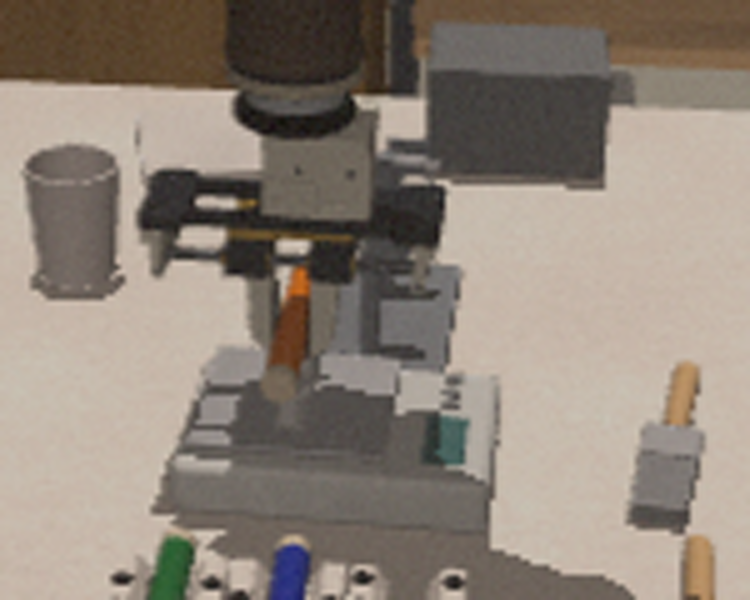

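```bash
python3 -m inch '[0,-0.001,0.008,0,0,0,-1, 0,-0.001,0.014,0,0,0,-1, 0,-0.001,0.0175,0,0,0,-1, 0,-0.001,0.0175,0,0,0,-1]'
python3 - <<'E'
from h import *
from station import masks_of
go(.571,-.1185,.0775,-2.2)
p=show('side','16side',250,110,400,230,5)
for r in masks_of(p,'bar_amber')[:2]:
        q=pts(p,r['pixels']);q=q[q[:,2]>.07]
        print(len(q),cv2.minAreaRect(q[:,:2].astype(np.float32)),np.percentile(q[:,2],[5,50,90]).round(4))
E
```

```text
t: 18.08
eef_pos: [0.5711, -0.1182, 0.0783]
ee_rot: [[0.037, 0.999, 0.0], [0.999, -0.037, 0.0], [0.0, 0.0, -1.0]]
ft_force: [-2.4, 1.0, 6.0]
finger_gap: 0.021
shift [-0.0003 -0.0001  0.0008] turn [ 0.  -0.   0.1] rows>=0.0 t 18.07 pos [ 0.5711 -0.1182  0.0783] gap 0.021 F [-2.4  1.   6. ]Traceback (most recent call last):
  File "<stdin>", line 7, in <module>
    return _quantile_unchecked(
        a, q, axis, out, overwrite_input, method, keepdims, weights)
    return _ureduce(a,
                    func=_quantile_ureduce_func,
    ...<5 lines>...
                    overwrite_input=overwrite_input,
                    method=method)
    r = func(a, **kwargs)
    result = _quantile(arr,
                       quantiles=q,
    ...<2 lines>...
                       out=out,
                       weights=wgt)
    slices_having_nans = np.isnan(arr[-1, ...])
                                  ~~~^^^^^^^^^
IndexError: index -1 is out of bounds for axis 0 with size 0
```

View pics/16side.png

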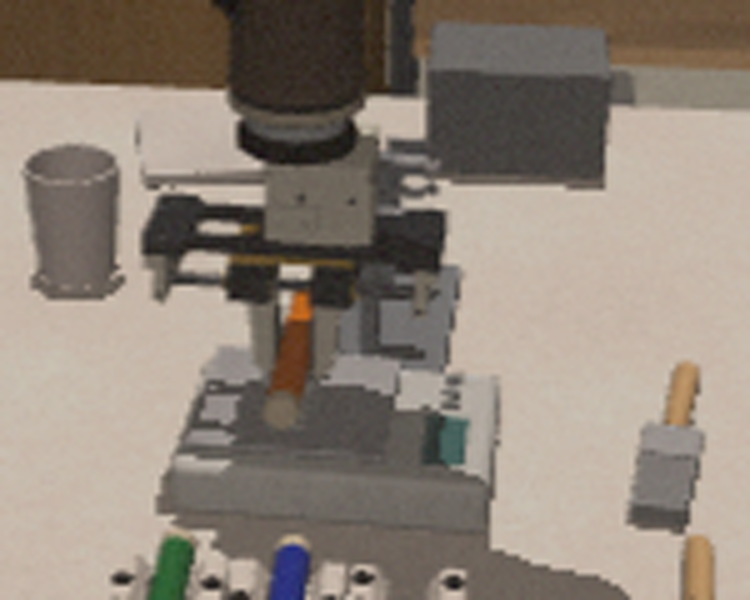

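```bash
python3 -m inch '[0,0,0,0,0,0,-0.1, 0,0,0,0,0,0,-0.1, 0,0,0,0,0,0,-0.1, 0,0,0,0,0,0,-0.1, 0,0,0,0,0,0,-0.1, 0,0,-0.03,0,0,0,-0.1, 0,0,-0.06,0,0,0,-0.1, 0,0,-0.08,0,0,0,-0.1, 0,0,-0.08,0,0,0,-0.1, 0,0,-0.08,0,0,0,-0.1, 0,0,-0.08,0,0,0,-0.1]' 45
python3 - <<'E'
from h import *
from station import masks_of
go(.573,-.0585,.077,-2.2)
for n in('side','top'):
    p=show(n,'17'+n,*((250,100,400,220) if n=='side' else (300,120,450,240)),5)
    for r in masks_of(p,'bar_amber')[:2]:
        q=pts(p,r['pixels']);q=q[(q[:,2]>.07)&(q[:,2]<.125)]
        if len(q)<10:continue
        print(n,len(q),cv2.minAreaRect(q[:,:2].astype(np.float32)),q.min(0).round(3),q.max(0).round(3),np.percentile(q[:,2],90).round(4))
E
```

```text
t: 19.55
eef_pos: [0.5705, -0.1181, 0.1567]
ee_rot: [[0.037, 0.999, -0.002], [0.999, -0.037, 0.0], [0.0, -0.002, -1.0]]
ft_force: [-0.0, -0.3, 0.9]
finger_gap: 0.0415
shift [0.0597 0.0004 0.0797] turn [-0.1 -0.   0.1] rows>=1.6 t 19.55 pos [ 0.5705 -0.1181  0.1567] gap 0.0415 F [-0.  -0.3  0.9]
side 168 ((0.5691471099853516, -0.1175716295838356), (0.1721329391002655, 0.020620808005332947), 86.65733337402344) [ 0.554 -0.204  0.09 ] [ 0.581 -0.031  0.109] 0.1065
side 28 ((0.5701202750205994, -0.09370730817317963), (0.11781399697065353, 0.033970944583415985), 80.0371322631836) [ 0.553 -0.152  0.071] [ 0.589 -0.035  0.1  ] 0.0972
top 151 ((0.5737332701683044, -0.06888885796070099), (0.06325036287307739, 0.02235637605190277), 86.38323974609375) [ 0.562 -0.101  0.094] [ 0.587 -0.037  0.111] 0.1086
```

View pics/17side.png

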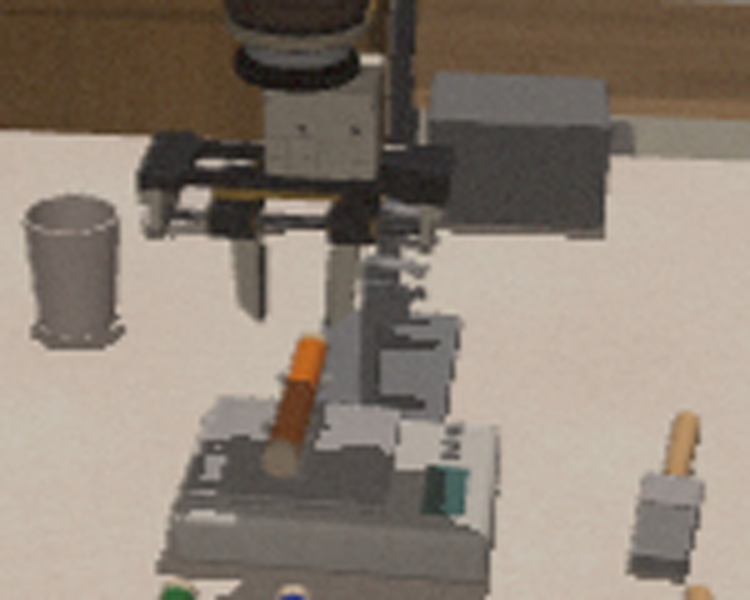

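View pics/17top.png

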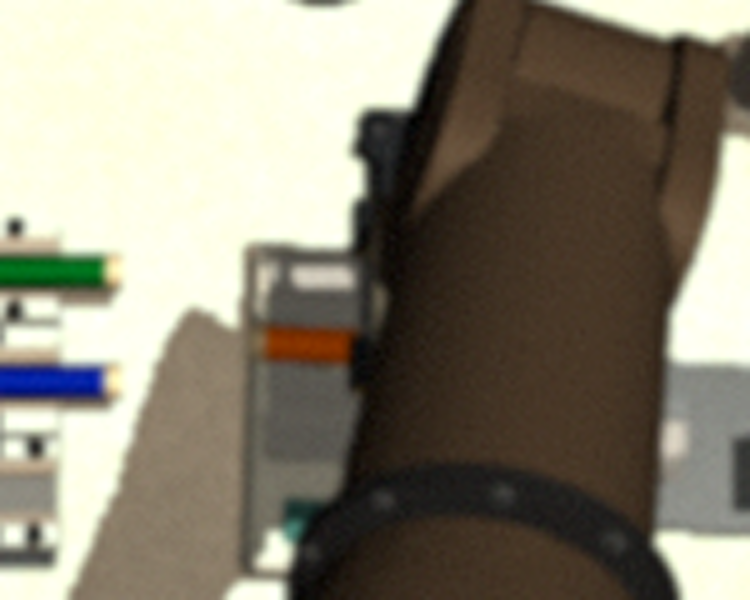

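```bash
python3 -m inch '[0.06,0,0,0,0,0,-0.1, 0.06,0,0,0,0,0,-0.1, 0.06,0,0,0,0,0,-0.1, 0.06,0,0,0,0,0,-0.1, 0.06,0,0.03,0,0,0,-0.1, 0.06,0,0.06,0,0,0,-0.1, 0.06,0,0.078,0,0,0,-0.1, 0.06,0,0.078,0,0,0,-0.1]' 45
python3 - <<'E'
from h import *
go(.573,-.0575,.077,-2.2)
show('side','18side',250,110,400,230,5)
E
```

```text
t: 20.75
eef_pos: [0.5726, -0.0589, 0.0788]
ee_rot: [[0.039, 0.999, -0.002], [0.999, -0.039, -0.0], [-0.0, -0.002, -1.0]]
ft_force: [-0.3, -1.2, 0.4]
finger_gap: 0.0413
shift [0.0015 0.0004 0.0018] turn [-0.1  0.  -0. ] rows>=0.0 t 20.75 pos [ 0.5726 -0.0589  0.0788] gap 0.0413 F [-0.3 -1.2  0.4]
```

View pics/18side.png

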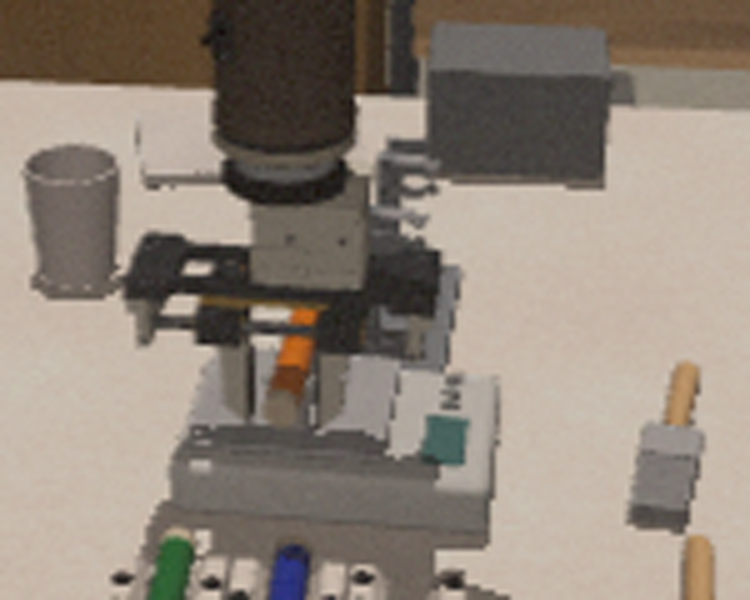

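```bash
python3 -m inch '[0.001,0,0.001,0,0,0,-1, 0.001,0,0.001,0,0,0,-1, 0.001,0,0.001,0,0,0,-1, 0.001,0,0.001,0,0,0,-1, 0.001,0,0.001,0,0,0,-1, 0.001,0,-0.03,0,0,0,-1, 0.001,0,-0.07,0,0,0,-1, 0.001,0,-0.1,0,0,0,-1]' 45
python3 - <<'E'
from h import *
go(.488,.178,.17,0.4)
E
```

```text
t: 21.8
eef_pos: [0.5737, -0.0575, 0.181]
ee_rot: [[0.038, 0.999, 0.001], [0.999, -0.038, -0.0], [-0.0, 0.001, -1.0]]
ft_force: [1.0, 0.1, -0.9]
finger_gap: 0.0209
shift [ 0.2321 -0.0945  0.0109] turn [ 0.1  0.  -2.6] rows>=4.0 t 21.8 pos [ 0.5737 -0.0575  0.181 ] gap 0.0209 F [ 1.   0.1 -0.9]
```

```bash
python3 -m inch '[0.05,-0.02,0,0,0,-2.6,-1, 0.1,-0.04,0,0,0,-2.6,-1, 0.15,-0.06,0,0,0,-2.6,-1, 0.2,-0.08,0,0,0,-2.6,-1, 0.232,-0.0945,0.01,0,0,-2.6,-1, 0.232,-0.0945,0.01,0,0,-2.6,-1, 0.232,-0.0945,0.01,0,0,-2.6,-1, 0.232,-0.0945,0.01,0,0,-2.6,-1]'
python3 - <<'E'
from h import *
from station import masks_of
go(.488,.178,.025,0.4)
for n in('side','top'):
    p=show(n,'19'+n,*((250,130,430,270) if n=='side' else (220,120,380,240)),4)
    for r in masks_of(p,'bar_amber')[:2]:
        q=pts(p,r['pixels']);q=q[(q[:,2]>.13)&(q[:,2]<.25)&(q[:,1]>-.1)]
        if len(q)<10:continue
        print(n,len(q),cv2.minAreaRect(q[:,:2].astype(np.float32)),q.min(0).round(3),q.max(0).round(3))
E
```

```text
t: 22.8
eef_pos: [0.4884, 0.1767, 0.1699]
ee_rot: [[-0.006, 1.0, 0.001], [1.0, 0.006, -0.0], [-0.0, 0.001, -1.0]]
ft_force: [-0.0, 0.4, -1.5]
finger_gap: 0.0207
shift [ 0.0013 -0.0004  0.1449] turn [ 0.   0.  -0.1] rows>=2.3 t 22.8 pos [0.4884 0.1767 0.1699] gap 0.0207 F [-0.   0.4 -1.5]
side 187 ((0.4875670075416565, 0.14219160377979279), (0.11710530519485474, 0.02052842266857624), 89.29048156738281) [0.477 0.084 0.176] [0.498 0.201 0.198]
top 309 ((0.488254189491272, 0.09043748676776886), (0.019623443484306335, 0.10352080315351486), 0.501061201095581) [0.479 0.039 0.183] [0.499 0.142 0.2  ]
```

View pics/19side.png

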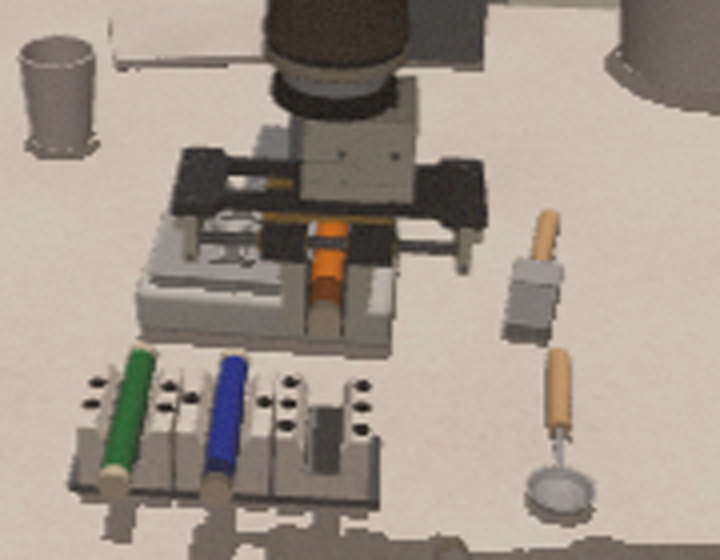

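View pics/19top.png

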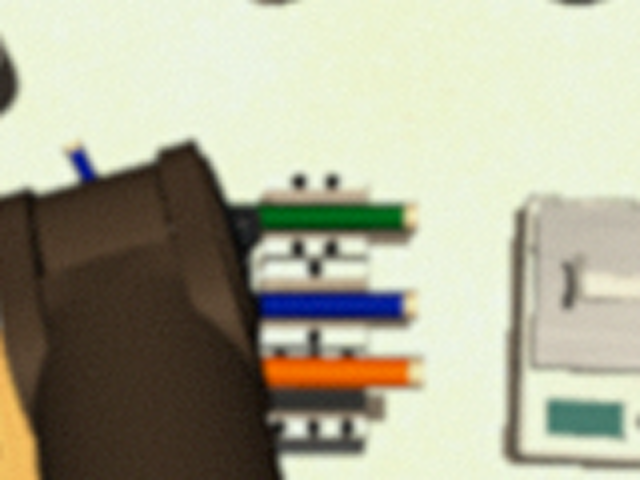

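```bash
python3 -m inch '[0,0,0.06,0,0,0,-1, 0,0,0.1,0,0,0,-1, 0,0,0.125,0,0,0,-1, 0,0,0.143,0,0,0,-1, 0,0,0.1445,0,0,0,-1, 0,0,0.1445,0,0,0,-1]'
python3 - <<'E'
from h import *
go(.488,.178,.025,0.4)
p=show('side','20side',250,180,400,290,5)
E
```

```text
t: 23.75
eef_pos: [0.4876, 0.1778, 0.0251]
ee_rot: [[-0.007, 1.0, -0.001], [1.0, 0.007, -0.0], [-0.0, -0.001, -1.0]]
ft_force: [-1.8, 0.2, 1.0]
finger_gap: 0.0206
shift [0.0002 0.0004 0.0001] turn [-0.  0.  0.] rows>=0.0 t 23.75 pos [0.4876 0.1778 0.0251] gap 0.0206 F [-1.8  0.2  1. ]
```

View pics/20side.png

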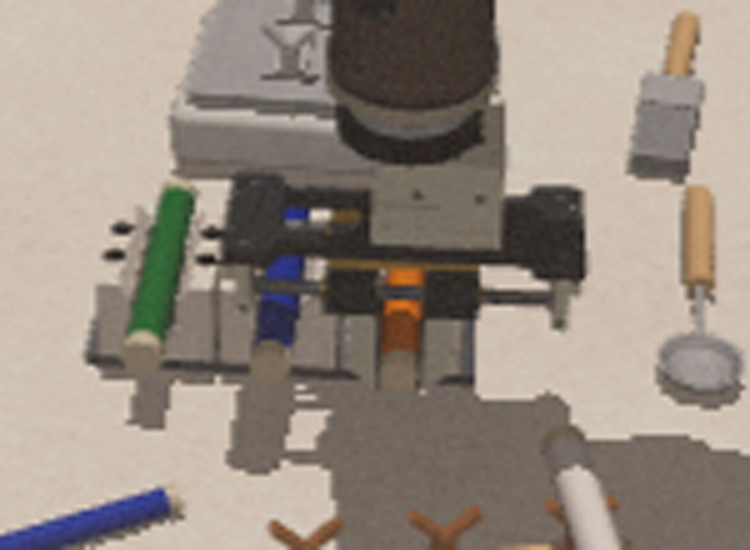

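Amber lies down in the three-dot pocket, near end at about (398,370). Release and retreat.

```bash
python3 -m inch '[0,0,0,0,0,0,-0.1, 0,0,0,0,0,0,-0.1, 0,0,0,0,0,0,-0.1, 0,0,0,0,0,0,-0.1, 0,0,0,0,0,0,-0.1, 0,0,-0.05,0,0,0,-0.1, 0,0,-0.1,0,0,0,-0.1, 0,0,-0.16,0,0,0,-0.1, 0.05,0,-0.2,0,0,0,-0.1, 0.1,0,-0.2,0,0,0,-0.1, 0.16,0,-0.2,0,0,0,-0.1, 0.16,0,-0.2,0,0,0,-0.1]'
python3 - <<'E'
from h import *
from station import masks_of
go(.488,.178,.2)
for n in('side','top'):
  p=show(n,'21'+n,*((240,170,400,310) if n=='side' else (190,140,350,280)),4)
  for l in('bar_amber','bar_blue','bar_green','bar_white_mid'):
    for r in masks_of(p,l)[:3]:
        q=pts(p,r['pixels']);q=q[q[:,2]>.035]
        if len(q)<20:continue
        rc=cv2.minAreaRect(q[:,:2].astype(np.float32))
        print(n,l,round(r['score'],2),np.round(rc[0],3),np.round(rc[1],3),round(rc[2],1),np.percentile(q[:,2],90).round(4))
E
```

```text
t: 25.3
eef_pos: [0.4843, 0.3438, 0.2245]
ee_rot: [[-0.016, 1.0, -0.001], [1.0, 0.016, 0.002], [0.002, -0.001, -1.0]]
ft_force: [-0.2, -1.3, -0.1]
finger_gap: 0.0411
shift [-0.1659  0.0011  0.0242] turn [-0.1 -0.1 -0. ] rows>=2.7 t 25.3 pos [0.4843 0.3438 0.2245] gap 0.0411 F [-0.2 -1.3 -0.1]
side bar_amber 0.7 [0.487 0.12 ] [0.164 0.022] 89.9 0.0544
side bar_blue 0.7 [0.558 0.121] [0.023 0.161] 0.2 0.0545
side bar_green 0.56 [0.627 0.119] [0.165 0.028] 88.1 0.0544
side bar_white_mid 0.95 [0.384 0.327] [0.022 0.165] 10.4 0.056
top bar_amber 0.67 [0.489 0.118] [0.019 0.158] 0.1 0.0558
top bar_amber 0.61 [0.559 0.119] [0.029 0.16 ] 0.4 0.0562
top bar_blue 0.89 [0.56  0.119] [0.023 0.16 ] 0.3 0.0561
top bar_blue 0.16 [0.489 0.118] [0.066 0.077] 0.3 0.065
top bar_green 0.54 [0.631 0.118] [0.023 0.158] 0.6 0.0558
top bar_white_mid 0.86 [0.389 0.313] [0.022 0.134] 11.0 0.0579
top bar_white_mid 0.2 [0.561 0.119] [0.025 0.159] 0.3 0.0561
```

View pics/21side.png

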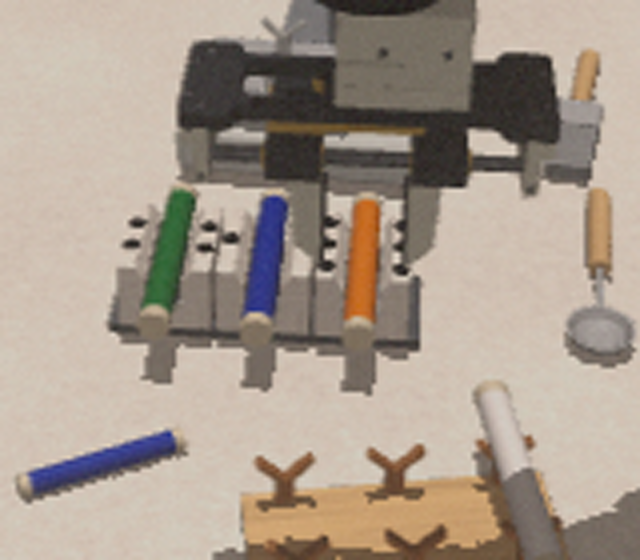

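View pics/21top.png

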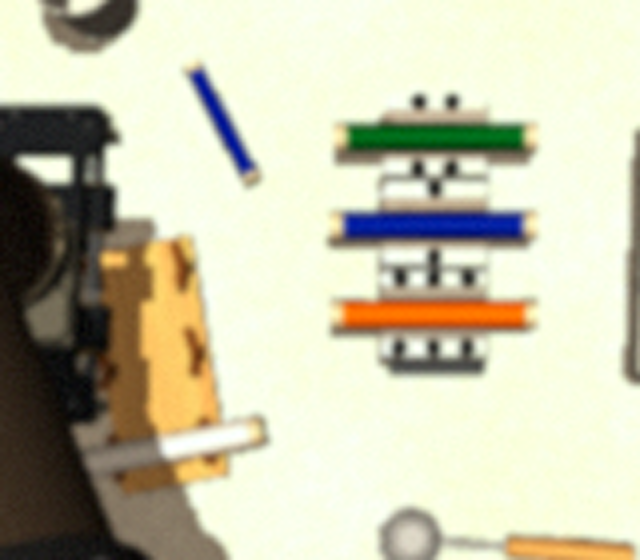

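All three bars are seated and centred: green in two dots, blue in one, amber in three. The white bar is in place and the robot is clear.

```bash
python3 -c "
from station import env
print(env.finish_job())"
```

```text
the job is handed in; nothing more can be done
None
```

I put the large blue bar in the one-dot pocket and the green bar in the two-dot pocket. I then pulled the amber bar out of its clips and weighed it. It lay in the scale's cradle, untouched, for about 2 s. Last, I took it up again by its end and laid it in the three-dot pocket. I handed the job in at about 25.5 s; no verdict was reported.

In the last pictures from both cameras, all three bars rest on their pocket floors. Their tops read 54–56 mm above the table, against about 54 mm expected. They lie along the pockets, with centres within about 3 mm of the seats. The white bar had not visibly moved (within a few mm; the arm's shadow and body hid part of it), and the gripper was well clear of everything.

No check failed. The two cameras differed by 2–4 mm, so I worked with values between them. At the scale, the bar detector gave nothing usable just before I let go of the amber bar. I relied there on the contact force of about 6 N, and the pictures after release showed the bar seated.

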